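Check a guide tube with the depth gauge

TASK

Move the small bottle that stands in front of the slanting guide tube at least a hand's width (10 cm) away from the tube's mouth and leave it standing upright on the bench. Then take the depth gauge from its cradle, push its rod into the guide tube until the collar stops against the mouth, and draw it right out again. Finish with the gauge still in the gripper: hold it still and level (rod horizontal) with its tip over the middle of the white reading plate, about 10 cm above it, touching nothing else; leave the vial, the tape roll and the cotton-bud tub where they are.

Things in the scene. Friction and masses are not known exactly. Their poses are not given: they have to be found in the camera images.
- bottle: Loose white dropper bottle with a red nozzle cap, 34 mm diameter, 101 mm tall, 80 g; origin at the centre of its underside, z up. Its cylindrical body (34 mm) is straight up to about 55 mm; above that it narrows to the cap. At the start it stands about 45 mm in front of the guide tube's mouth, in the gauge's way.
- tube_stand: Fixed stand of the guide tube: blue base plate 130 x 80 x 8 mm (x from -60 to +70 mm) with two pillars; origin on the bench at z = 0, z up. Its x axis is the level direction of insertion; the tube's mouth is at (-50, 0, 72) mm in this frame, and the tube slants down towards +x. The bench ends on the right at about world x + y = 0.45 m: put nothing where x + y is below 0.5 m.
- guide_tube: Fixed aluminium guide tube on that stand, slanting 30 degrees from the level; origin at the centre of its open mouth, x axis along the bore pointing inwards (30 degrees downwards). Bore 16 mm diameter, widening to 28 mm in the first 19 mm at the mouth; flat rim 40 mm outer diameter at the mouth, tube 28 mm outside; bore 90 mm deep.
- cradle: Fixed grey gauge cradle, base 185 x 56 x 8 mm, origin on the bench below the gauge's origin, x axis along the gauge. Posts 12 mm long in x at x = +45 mm (under the rod; its side cheeks reach up to z = 49 mm, 34 mm wide) and x = -100 mm (under the handle's end, cheeks up to z = 48 mm, 34 mm wide).
- gauge: Loose 0.15 kg gauge; origin on its axis at the collar's stop face, x towards the tip. Steel rod 10 mm dia, x 0 to 80 mm, with bands; brass collar 38 mm dia, x -8 to 0; orange square handle 16 x 16 mm, x -114 to -20. Lies level in the cradle, axis 45 mm above the bench; grip from above at x = -55 mm across the y faces. Fully in: origin and x axis coincide with the guide tube's.
- gauge_tip (a point): End of the gauge's rod, on its axis, at x = +80 mm of the gauge.
- reading_plate: Fixed white square plate on a black mat, 110 x 110 x 6 mm, with three thin black lines; origin at the centre of its underside on the bench.
- vial_black: Bystander: small glass vial with a black cap, 25 mm diameter, 62 mm tall, origin at the centre of its underside.
- tape_roll: Bystander: roll of black tape lying flat, 55 mm across, 19 mm high, origin at the centre of its underside.
- bud_tub: Bystander: tub of cotton buds, 77 mm across, 80 mm tall, origin at the centre of its underside.
Mind the look-alikes: they are no part of the job. Of the things like the bottle, leave any that is orange; of the rest the larger one is meant.

How it is judged:
By the outcome, as a careful person would: the job done as asked, in the order asked, and still so for the second after the job is handed in, while the arm keeps its last pose, push and grip.
It also fails if it takes over 66 s, if anything falls off the work surface, if the arm or the gripper's body presses on something with over 40 N, if the wrist force passes 120 N, or if a joint passes its speed limit or range.

ROBOT

A 7-joint arm with a two-finger parallel gripper is mounted at the origin on a cart in front of the work surface, level with it; the furniture and walls round the work are solid. World frame = base frame: x ahead of the robot, y to its left, z up, the work surface at z = 0. Lengths are in m, angles in rad, forces in N, time in s.
With the tool pointing down it reaches from about 0.4 to 0.875 m from the base axis. Payload 19.3 kg.
Tool frame: the origin (TCP) lies at the very end of the fingers, on their centre line; the grasp point (between the pads) lies 19 mm behind it; z points along the fingers, y is the line along which they close (so a half turn about z gives the same grasp; the last joint's range is limited). The gripper opens to 85 mm and grips with 20 to 120 N. Pads are 22 mm wide; open, the fingers measure 114 mm over their backs; the gripper's body (76 mm by 85 mm) begins 54 mm behind the grasp point. The pads swing forward as they close: fully open they stand 13 mm farther back than shut.
Start: joints at [1.244, 0.521, -0.036, 1.599, 0.021, 1.021, -0.113], TCP at [0.159, -0.605, 0.197] pointing down, gripper open.
Joint ranges: [-2.91, 2.91], [-0.3, 2.13], [-1.5, 1.42], [0.17, 2.43], [-1.26, 4.41], [0.16, 1.93], [-2.52, 2.52]. Speed limits (rad/s): [1.89, 1.89, 2.39, 2.39, 3.01, 3.01, 3.01].

INTERFACE

Orientations are given as [roll, pitch, yaw] about the fixed x, y, z axes, in that order (R = Rz(yaw) Ry(pitch) Rx(roll)).
In Python, from workcell import bot gives the robot as it stands. The module is installed in compiled form; this text tells all that it offers.
- The arm moves only by the tool apply_moves, never from a script. Its arguments are lists of equal length, an entry for each row: "claw": the finger opening in m, from 0 to 0.0854; "xyz": the shift along the tool's x, y, z in m, a list of three; "twist": the turn, a rotation vector about the tool's x, y, z in rad, a list of three. A call has 1 to 20 rows; each row shifts and turns the commanded pose from where the row before left it, along the tool's axes as they then stand; what a row does not reach is not made up. A row lasts 1/10 s, in which the tool goes at most 50 mm and 8.59 degrees, less where a joint would pass 70% of its speed; a pose out of reach is approached as far as the arm can. A call with a gripper value outside its range is refused whole. The fingers move at their own pace and stop on an object; "force" is the grip in N (left out, the last holds). Time passes only in rows, so rows that do not move let the fingers close. It gives the time, the measured TCP pose, the force, the opening and the grip force at its end, in the units of the state.
- bot.observe(): the state, without advancing time (a new reading comes with each control period).
- bot.grab_frame(name): name is "scene" or "top" or "wrist"; returns a dict with "img" (420x560x3 uint8, red, green, blue), "vfov" (degrees; the focal length in pixels is half the picture's height over the tangent of half this angle, whatever the lens; pixels are square), "cx", "cy" (the principal point, pixels), "view" (4x4, takes a point from world to camera coordinates). Camera axes: x right, y up, looking along -z (the intrinsics and any distortion apply to the point x, -y, -z); pixel columns grow to the right and rows downward; lengths in m; the calibration is good to about 2 mm. A picture is of the moment at which its call begins. There is no depth.
- bot.job_done(): hands the job in; it is judged then, once.
Trained networks look in the newest picture that a camera, given by its name, has taken for a name from the list of things; names that differ only in an ending like _2 or _b are one class to them, and where a whole thing is asked for, a point or a joint stands for the part that bears it (a point fixed in the world has none). Each returns a list of dicts, best first, with "score" (0 to 1); they miss things now and then, are a little off and sometimes report something else, mostly with a low value. They report only what shows in the picture. A call takes as long as a camera call. They do not tell look-alikes from the thing itself.
- bot.find_in(camera, query): "position" ([x, y, z] in m, in world coordinates, good to about 4 mm: the middle of the surface that is visible of it).
The state is a dict: "clock": time; "qpos": joint angles; "qd": joint speeds; "joint_efforts": joint torques, N m; "position": TCP position; "tool_rot": TCP orientation; "force": force on the tool from outside, world axes, zero at the start; "moment": the same for the moment, N m; "grip_width": finger opening in m; "finger_force": force on a finger pad.
Only numpy, scipy, OpenCV 4.12 (cv2) and the standard library are available. Lean on these libraries where they do the work, as an engineer would, in place of code of your own. Each camera call takes 0.05 s, during which the arm holds its last target. There are 200 camera calls.

## Working session

There is one attempt and no reset: what is moved stays moved. The work goes in short steps, Python scripts to look and compute and a tool call to move; the robot and the scene stay as the last step left them, time stands still between calls to the robot, and variables do not carry over. Pictures are saved under pics/ and viewed, at most 10 in all, crops included, and the job is handed in when it is done.

Besides the shell and the picture viewer there is one more tool, called after "Emit:" as name(argument=value, ...) on one line, values as JSON. apply_moves: Moves the arm, as the interface text tells. Its arguments: {"type":"object","properties":{"claw":{"type":"array"},"xyz":{"type":"array"},"twist":{"type":"array"},"force":{"type":"number"}},"required":["claw","xyz","twist"]}

```bash
mkdir -p pics
cat > h.py <<'E'
import numpy as np, cv2
from workcell import bot
def save(cam,name):
    f=bot.grab_frame(cam); cv2.imwrite('pics/'+name,f['img'][:,:,::-1]); return f
def proj(f,p):
    v=f['view']; c=np.array(v)@np.r_[p,1]; F=f['img'].shape[0]/2/np.tan(np.radians(f['vfov'])/2)
    return f['cx']+F*c[0]/-c[2], f['cy']-F*c[1]/-c[2]
def ray(f,u,v):
    V=np.array(f['view']); F=f['img'].shape[0]/2/np.tan(np.radians(f['vfov'])/2)
    d=V[:3,:3].T@np.array([(u-f['cx'])/F,-(v-f['cy'])/F,-1]); o=-V[:3,:3].T@V[:3,3]; return o,d
def atz(f,u,v,z):
    o,d=ray(f,u,v); return o+d*(z-o[2])/d[2]
E
python3 - <<'E'
from h import *
print(bot.observe())
fs={c:save(c,c+'1.png') for c in('scene','top')}
for c in fs:
    print(c,{k:v for k,v in fs[c].items() if k!='img'})
    for q in ['bottle','tube_stand','guide_tube','cradle','gauge','gauge_tip','reading_plate','vial_black','tape_roll','bud_tub']:
        for d in bot.find_in(c,q)[:4]:
            print(c,q,round(d['score'],2),np.round(d['position'],3),np.round(proj(fs[c],d['position'])))
i=[cv2.imread(f'pics/{c}1.png') for c in fs]
E
```

```text
{'clock': 0.0, 'qpos': array([ 1.24381018,  0.52203429, -0.03632031,  1.59998375,  0.02119807,
        1.02112493, -0.11280268]), 'qd': array([-6.78059648e-04,  4.55700597e-05,  1.46655756e-03,  1.24797921e-03,
        1.71155347e-03,  3.75403334e-04, -1.28693488e-04]), 'joint_efforts': array([-3.62401865e-03, -9.27114630e+01,  1.97793156e+00, -3.69935596e+01,
        1.77597388e-02,  8.11631558e-03,  5.93582672e-05]), 'position': array([ 0.15859508, -0.6041528 ,  0.19602189]), 'tool_rot': array([-3.14043042e+00,  8.56663362e-05,  2.56765950e-01]), 'force': array([-0.48556097, -0.80897497, -0.16028757]), 'moment': array([ 0.00016972,  0.01357874, -0.01548058]), 'finger_force': 0.0, 'grip_width': 0.08541028777779293}
scene {'vfov': 51.35222340274525, 'cx': 281.5526429764504, 'cy': 205.7677935664659, 'view': array([[ 0.71940493, -0.69419329,  0.02349944, -0.27368807],
       [ 0.40744141,  0.44915552,  0.79514201, -0.3879096 ],
       [-0.56253715, -0.56245444,  0.60596779, -0.47744876],
       [ 0.        ,  0.        ,  0.        ,  1.        ]])}
scene bottle 0.82 [0.348 0.16  0.05 
[... 1028 characters left out ...]
top bottle 0.62 [0.634 0.025 0.04 ] [375. 183.]
top bottle 0.6 [0.348 0.176 0.071] [297. 314.]
top bottle 0.57 [0.558 0.14  0.067] [321. 211.]
top tube_stand 0.82 [0.533 0.041 0.008] [363. 231.]
top guide_tube 0.8 [0.542 0.06  0.057] [359. 222.]
top cradle 0.59 [0.445 0.286 0.007] [248. 263.]
top gauge 0.89 [0.449 0.298 0.055] [240. 258.]
top gauge 0.18 [0.546 0.428 0.056] [183. 207.]
top gauge_tip 0.93 [0.452 0.301 0.053] [239. 257.]
top reading_plate 0.82 [0.614 0.27  0.01 ] [262. 187.]
top vial_black 0.56 [0.546 0.425 0.055] [184. 207.]
top vial_black 0.39 [0.446 0.288 0.009] [247. 262.]
top tape_roll 0.54 [ 0.684 -0.043  0.018] [405. 167.]
top bud_tub 0.87 [0.721 0.095 0.08 ] [348. 135.]
```

View pics/scene1.png

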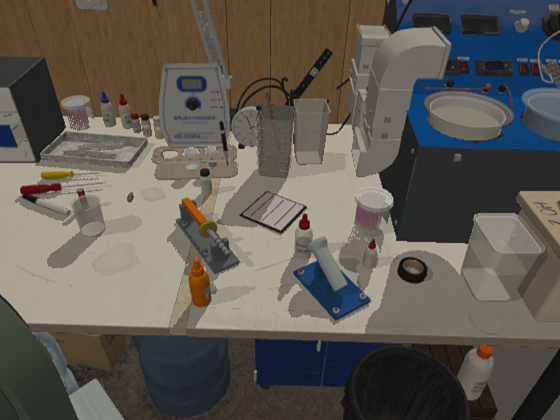

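View pics/top1.png

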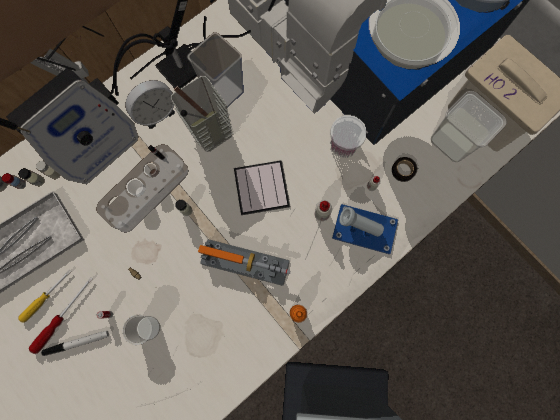

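The bottle has three candidates in the top picture. At (298,314) is an orange one, to be left. At (375,183) is a small white one, beside and behind the stand. At (324,210) is the larger white one with a red cap, standing before the tube's mouth, and it fits the description. I'll confirm it in a crop and measure with it.

Run:
```python
import cv2,numpy as np
t=cv2.imread('pics/top1.png')[160:310,190:410]; s=cv2.imread('pics/scene1.png')[180:320,165:395]
a=cv2.resize(t,(660,450)[:2],interpolation=cv2.INTER_CUBIC)
a=cv2.resize(t[:, :],(800,545),interpolation=cv2.INTER_CUBIC)
cv2.imwrite('pics/ctop.png',a); cv2.imwrite('pics/cscene.png',cv2.resize(s,None,fx=3.4,fy=3.4,interpolation=cv2.INTER_CUBIC))
```

```text
(no output)
```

View pics/ctop.png

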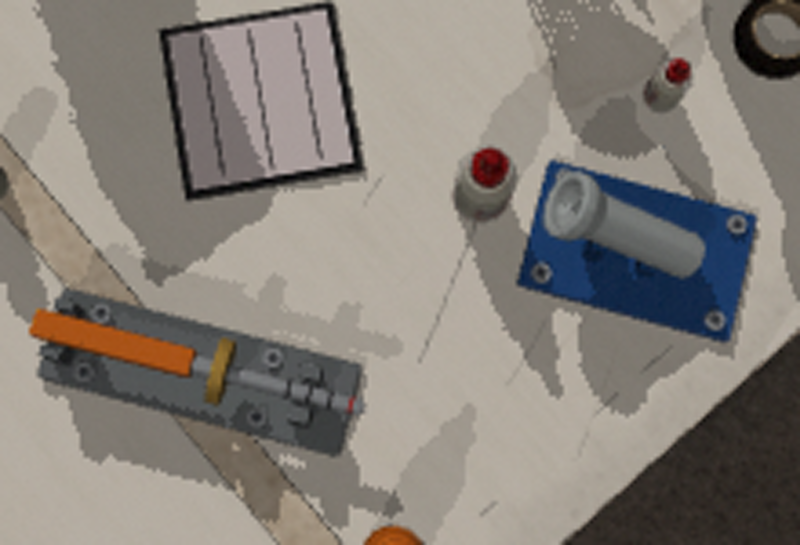

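View pics/cscene.png

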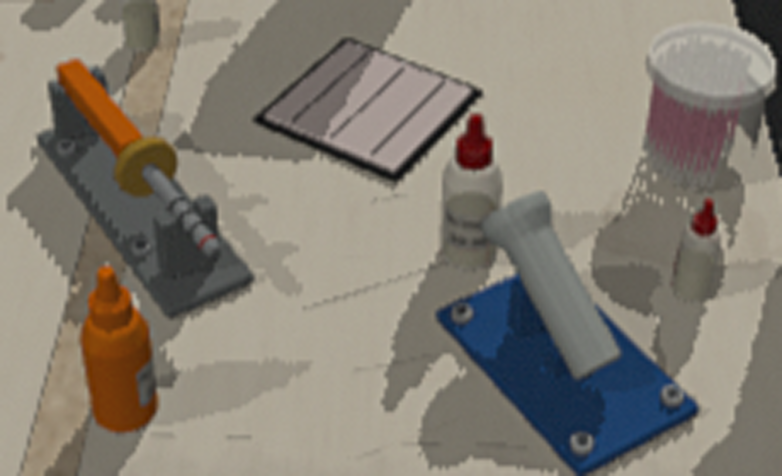

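The crops confirm it: the white bottle at ctop (487,180) is the larger one, right before the funnel mouth at (570,205). The orange one and the small one (675,80) are look-alikes. Next I'll fit poses from the corners.

```bash
cat > fit.py <<'E'
from h import *
from scipy.optimize import least_squares as ls
T=bot.grab_frame('top');S=bot.grab_frame('scene')
kt=lambda p:(p[0]*220/800+190,p[1]*150/545+160); ks=lambda p:(p[0]/3.4+165,p[1]/3.4+180)
def fit(top,sc,x0,nextra=0):
    def w(p,L): c,s=np.cos(p[2]),np.sin(p[2]); return [p[0]+c*L[0]-s*L[1],p[1]+s*L[0]+c*L[1],L[2]]
    def r(p):
        e=[]
        for d,f,k in((top,T,kt),(sc,S,ks)):
            for L,px in d:
                L=L(p) if callable(L) else L
                e+=list(np.subtract(proj(f,w(p,L)),k(px)))
        return np.array(e)
    o=ls(r,x0,loss='soft_l1'); print(np.round(o.x,4),'res px',np.round(r(o.x),1)); return o.x
print('stand');fit([((-.06,.04,.008),(551,160)),((.07,.04,.008),(757,213)),((.07,-.04,.008),(728,340)),((-.06,-.04,.008),(518,285))],
 [((-.06,-.04,.008),(437,315)),((.07,.04,.008),(695,405)),((.07,-.04,.008),(577,470))],[.53,.04,-1.8])
print('gauge');fit([((-.114,.008,.053),(38,310)),((-.114,-.008,.053),(31,335)),((-.02,.008,.053),(195,350)),((-.02,-.008,.053),(190,374)),((.08,0,.045),(355,404))],
 [((-.114,-.008,.053),(57,67)),((-.114,.008,.053),(75,60)),((.08,0,.045),(213,248))],[.45,.29,-1.8])
print('plate')
q=[(1,1),(1,-1),(-1,-1),(-1,1)]
m=lambda a:(lambda p:(a[0]*p[3],a[1]*p[3],.004))
fit([(m(a),c) for a,c in zip(q,[(162,30),(332,3),(362,170),(188,198)])],[(m(a),c) for a,c in zip(q,[(348,38),(481,93),(396,179),(257,118)])],[.61,.27,0,.058])
print('bottle');fit([((0,0,.101),(491,160)),((0,0,.0),(482,205))],[((0,0,.101),(475,116)),((0,0,0),(468,257))],[.56,.13,0])
print('small bottle / top of vial etc')
E
python3 fit.py
```

```text
stand
[ 0.5401  0.0426 -1.7591] res px [-1.  -0.5  0.1  0.1  0.3  0.3 -0.6 -0.2 -1.8 -1.   1.1  0.5  0.4  1. ]
gauge
[ 0.4437  0.2722 -1.7401] res px [-0.7 -0.8 -1.  -0.1  0.3 -0.6 -0.4  0.4  2.9  0.6 -1.5 -0.1  0.2 -0.5
  0.8  1.9]
plate
[0.6165 0.2705 0.2421 0.0535] res px [ 0.3 -0.3  0.4 -0.2  0.1 -0.8 -0.  -0.7 -0.5  0.6 -0.2 -0.2 -0.4  0.4
 -0.8  0.6]
bottle
[0.5643 0.1327 0.    ] res px [ 1.4  0.  -0.5 -1.8 -0.2  1.4 -0.9 -0.4]
small bottle / top of vial etc
```

```bash
cat >> h.py <<'E'
from scipy.spatial.transform import Rotation as Ro
def goal(p,az,tilt):
    """TCP pose: tool y at world angle az when level, then turned by tilt about tool y"""
    R0=np.array([[np.sin(az)*-1,np.cos(az),0],[np.cos(az),np.sin(az),0],[0,0,-1.]])
    return np.array(p),Ro.from_matrix(R0)*Ro.from_rotvec([0,tilt,0])
def rows(g,n,start=None):
    if start is None:
        o=bot.observe(); start=(o['position'],Ro.from_euler('xyz',o['tool_rot']))
    p0,R0=start; w=(R0.inv()*g[1]).as_rotvec()/n
    M=sum(Ro.from_rotvec(k*w).as_matrix() for k in range(n))
    s=np.linalg.solve(M,R0.inv().apply(g[0]-p0))
    print(n,'rows xyz',np.round(s,4).tolist(),'twist',np.round(w,4).tolist(),'|s|',round(np.linalg.norm(s),4),'deg',round(np.degrees(np.linalg.norm(w)),2))
    P=p0;R=R0
    for k in range(n):
        P=P+R.apply(s);R=R*Ro.from_rotvec(w)
        if n>5 and k%5==2: print('   via',np.round(P,3))
    return g
def tcp(grasp,az,tilt):
    p,R=goal(grasp,az,tilt); return p+R.apply([0,0,.019]),R
E
python3 - <<'E'
from h import *
T=bot.grab_frame('top')
for n,u,v in [('bin near',440,155),('bin far',500,110),('bluebox',350,115),('machine',310,110),('basket',215,148),('device',135,180),('tray',185,155),('head',335,30)]:
    print(n,np.round(atz(T,u,v,.15),2),np.round(atz(T,u,v,.0),2))
bo=[.5640,.1327]
a=-.188
# pregrasp: back along tool z 0.12
g=tcp([*bo,.042],a,-np.pi/6); pre=(g[0]-g[1].apply([0,0,.13]),g[1])
print(g[0],pre[0])
s=rows(goal([.38,-.38,.30],-.75,0),9)
s=rows(pre,16,s); rows(g,6,s)
E
```

```text
bin near [ 0.67 -0.07  0.15] [ 0.72 -0.13  0.  ]
bin far [ 0.77 -0.19  0.15] [ 0.85 -0.27  0.  ]
bluebox [0.73 0.1  0.15] [0.81 0.08 0.  ]
machine [0.74 0.18 0.15] [0.81 0.18 0.  ]
basket [0.65 0.36 0.15] [0.7  0.39 0.  ]
device [0.57 0.5  0.15] [0.61 0.56 0.  ]
tray [0.63 0.41 0.15] [0.68 0.45 0.  ]
head [0.92 0.14 0.15] [ 1.03  0.13 -0.  ]
[0.5622245  0.12336739 0.02554552] [0.57437265 0.18722209 0.13812882]
9 rows xyz [0.0341, -0.01, -0.0115] twist [-0.0, -0.0, -0.0627] |s| 0.0373 deg 3.59
   via [ 0.246 -0.544  0.231]
   via [ 0.362 -0.411  0.289]
16 rows xyz [0.0392, -0.0064, 0.0006] twist [-0.0092, -0.0319, -0.0343] |s| 0.0398 deg 2.73
   via [ 0.443 -0.279  0.294]
   via [ 0.521 -0.1    0.259]
   via [0.566 0.081 0.192]
6 rows xyz [0.0, 0.0, 0.0217] twist [0.0, 0.0, 0.0] |s| 0.0217 deg 0.0
   via [0.568 0.155 0.082]
```

Emit:
apply_moves(claw=[0.085,0.085,0.085,0.085,0.085,0.085,0.085,0.085,0.085,0.085,0.085,0.085,0.085,0.085,0.085,0.085,0.085,0.085,0.085,0.085], xyz=[[0.034,-0.01,-0.0115],[0.034,-0.01,-0.0115],[0.034,-0.01,-0.0115],[0.034,-0.01,-0.0115],[0.034,-0.01,-0.0115],[0.034,-0.01,-0.0115],[0.034,-0.01,-0.0115],[0.034,-0.01,-0.0115],[0.034,-0.01,-0.0115],[0.039,-0.0064,0.0006],[0.039,-0.0064,0.0006],[0.039,-0.0064,0.0006],[0.039,-0.0064,0.0006],[0.039,-0.0064,0.0006],[0.039,-0.0064,0.0006],[0.039,-0.0064,0.0006],[0.039,-0.0064,0.0006],[0.039,-0.0064,0.0006],[0.039,-0.0064,0.0006],[0.039,-0.0064,0.0006]], twist=[[0,0,-0.063],[0,0,-0.063],[0,0,-0.063],[0,0,-0.063],[0,0,-0.063],[0,0,-0.063],[0,0,-0.063],[0,0,-0.063],[0,0,-0.063],[-0.009,-0.032,-0.034],[-0.009,-0.032,-0.034],[-0.009,-0.032,-0.034],[-0.009,-0.032,-0.034],[-0.009,-0.032,-0.034],[-0.009,-0.032,-0.034],[-0.009,-0.032,-0.034],[-0.009,-0.032,-0.034],[-0.009,-0.032,-0.034],[-0.009,-0.032,-0.034],[-0.009,-0.032,-0.034]], force=40)

```text
clock: 3.25
position: [0.5502, 0.0085, 0.2221]
tool_rot: [3.108, 0.363, 1.197]
force: [1.1, -0.5, 0.7]
grip_width: 0.0853
finger_force: 0.0
```

Run:
```python
from h import *
o=bot.observe();print(o['clock'],o['qpos'],o['position'])
g=tcp([.5640,.1327,.042],-.188,-np.pi/6); pre=(g[0]-g[1].apply([0,0,.13]),g[1])
rows(pre,6)
```

```text
3.25 [ 8.29904122e-04  5.14337755e-01 -4.65632725e-01  1.64755657e+00
  5.11036686e-01  1.32259988e+00 -1.00936132e+00] [0.55019548 0.00852258 0.22207649]
6 rows xyz [0.0329, -0.0049, 0.0002] twist [-0.0078, -0.0262, -0.0285] |s| 0.0332 deg 2.26
   via [0.567 0.099 0.184]
```

Emit:
apply_moves(claw=[0.085,0.085,0.085,0.085,0.085,0.085,0.085,0.085], xyz=[[0.033,-0.005,0],[0.033,-0.005,0],[0.033,-0.005,0],[0.033,-0.005,0],[0.033,-0.005,0],[0.032,-0.005,0],[0,0,0],[0,0,0]], twist=[[-0.008,-0.026,-0.029],[-0.008,-0.026,-0.029],[-0.008,-0.026,-0.029],[-0.008,-0.026,-0.029],[-0.008,-0.026,-0.029],[-0.008,-0.026,-0.029],[0,0,0],[0,0,0]])

```text
clock: 4.05
position: [0.5733, 0.187, 0.1393]
tool_rot: [-3.14, 0.522, 1.387]
force: [-0.0, -0.8, 0.4]
grip_width: 0.0849
finger_force: 0.0
```

Run:
```python
from h import *
o=bot.observe();print(o['clock'],o['qpos'],o['position'])
g=tcp([.5640,.1327,.042],-.188,-np.pi/6); pre=(g[0]-g[1].apply([0,0,.13]),g[1])
rows(pre,1); rows(g,6)
W=save('wrist','w1.png')
for d in bot.find_in('wrist','bottle'): print(d['score'],d['position'])
for z in(0,.03,.055,.101): print(z,np.round(proj(W,[.564,.1327,z])), np.round(atz(W,280,300,z),3))
print(proj(W,[.5494,.0917,.072]))
```

```text
4.05 [-0.35332367  0.800778   -0.46631304  1.42224338  0.62276286  1.48543727
 -1.16585643] [0.57330847 0.18697389 0.13927032]
1 rows xyz [0.0009, 0.001, 0.0008] twist [0.0002, -0.0017, 0.0039] |s| 0.0016 deg 0.24
6 rows xyz [0.0001, 0.0002, 0.0218] twist [0.0, -0.0003, 0.0006] |s| 0.0218 deg 0.04
   via [0.568 0.155 0.082]
0.84 [0.3619, 0.1751, 0.0496]
0.79 [0.5709, 0.1418, 0.0563]
0 [280. 162.] [ 0.514 -0.134  0.   ]
0.03 [280. 183.] [ 0.525 -0.078  0.03 ]
0.055 [280. 203.] [ 0.533 -0.032  0.055]
0.101 [281. 248.] [0.549 0.053 0.101]
(np.float64(272.80490781483724), np.float64(250.02797069989305))
```

View pics/w1.png

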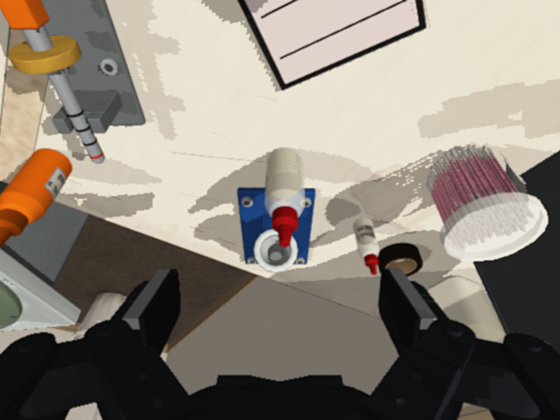

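Wrist view: the bottle's base is at (283,158) and its tip at (285,243), centred between the fingers. The mouth is at (276,249) as predicted, so the bottle is about 3 mm off the fit. Descending.

Run:
```python
from h import *
g=tcp([.5665,.1345,.042],-.188,-np.pi/6); rows(g,6)
```

```text
6 rows xyz [0.0007, 0.0003, 0.0217] twist [0.0001, -0.0004, 0.0001] |s| 0.0217 deg 0.02
   via [0.569 0.155 0.083]
```

Emit:
apply_moves(claw=[0.085,0.085,0.085,0.085,0.085,0.085,0.085,0.03,0.03,0.03,0.03,0.03,0.03,0.03], xyz=[[0.0007,0.0003,0.0217],[0.0007,0.0003,0.0217],[0.0007,0.0003,0.0217],[0.0007,0.0003,0.0217],[0.0007,0.0003,0.0217],[0.0007,0.0003,0.0217],[0,0,0],[0,0,0],[0,0,0],[0,0,0],[0,0,0],[0,0,0],[0,0,0],[0,0,0]], twist=[[0,0,0],[0,0,0],[0,0,0],[0,0,0],[0,0,0],[0,0,0],[0,0,0],[0,0,0],[0,0,0],[0,0,0],[0,0,0],[0,0,0],[0,0,0],[0,0,0]], force=30)

```text
clock: 5.55
position: [0.5644, 0.1261, 0.0254]
tool_rot: [-3.141, 0.521, 1.385]
force: [1.7, 0.6, 6.7]
grip_width: 0.0302
finger_force: 5.4
```

Run:
```python
from h import *
o=bot.observe();print(o['clock'],o['qpos'],o['position'],o['grip_width'],o['finger_force'],o['force'])
p,R=o['position'],Ro.from_euler('xyz',o['tool_rot'])
a=rows((p+[0.005,.01,.06],R),3); b=rows((p+[.085,.033,.06],R),5,a); c=rows((p+[.085,.033,.003],R),4,b)
```

```text
5.55 [-0.29184024  0.89294885 -0.4274781   1.57985905  0.71370089  1.25831811
 -1.23871111] [0.564358   0.12613471 0.02540632] 0.030239784813016174 5.394650662201457 [1.73377054 0.57714456 6.66902971]
3 rows xyz [-0.0068, 0.001, -0.0191] twist [0.0, 0.0, 0.0] |s| 0.0203 deg 0.0
5 rows xyz [0.0065, 0.0149, -0.0037] twist [0.0, 0.0, 0.0] |s| 0.0166 deg 0.0
4 rows xyz [0.0071, 0.0, 0.0124] twist [0.0, 0.0, 0.0] |s| 0.0143 deg 0.0
```

Emit:
apply_moves(claw=[0.015,0.015,0.015], xyz=[[0,0,0],[0,0,0],[0,0,0]], twist=[[0,0,0],[0,0,0],[0,0,0]], force=30)

```text
clock: 5.85
position: [0.5644, 0.1262, 0.0256]
tool_rot: [3.142, 0.521, 1.385]
force: [1.8, 1.3, 7.2]
grip_width: 0.028
finger_force: 27.6
```

Run:
```python
from h import *
o=bot.observe();print(o['grip_width'],o['finger_force'],o['force'])
W=save('wrist','w2.png'); s=save('scene','s2.png')
a=cv2.imread('pics/w2.png'); b=cv2.imread('pics/s2.png')[140:320,230:470]
cv2.imwrite('pics/c2.png',np.vstack([cv2.resize(a[100:420],(480,274)),cv2.resize(b,(480,320))]))
```

```text
0.02797809392001473 27.607613800792024 [1.84089342 1.27352485 7.17758994]
```

View pics/c2.png

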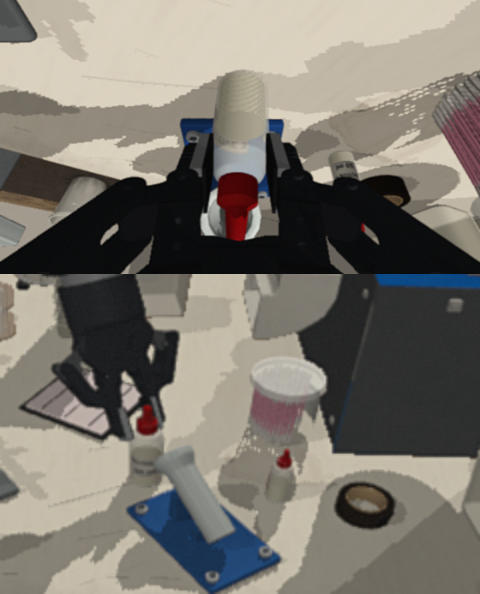

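Run:
```python
from h import *
o=bot.observe();p,R=o['position'],Ro.from_euler('xyz',o['tool_rot'])
S=bot.grab_frame('scene');W=bot.grab_frame('wrist')
for n,l in [('tcp',[0,0,0]),('L',[0,.016,0]),('Rr',[0,-.016,0]),('gp',[0,0,-.019]),('tipL-13',[0,.02,-.013])]:
    P=p+R.apply(l); u=proj(S,P);w=proj(W,P); print(n,np.round(P,3),'crop s',np.round([(u[0]-230)*2,(u[1]-140)*1.78+274]),'w',np.round([w[0]*480/560,(w[1]-100)*274/320]))
for z in(0,.05,.101):
    P=[.5665,.1345,z];u=proj(S,P);w=proj(W,P);print(z,'crop s',np.round([(u[0]-230)*2,(u[1]-140)*1.78+274]),'w',np.round([w[0]*480/560,(w[1]-100)*274/320]))
```

```text
tcp [0.564 0.126 0.026] crop s [150. 465.] w [239. 123.]
L [0.58  0.123 0.026] crop s [163. 460.] w [264. 123.]
Rr [0.549 0.129 0.026] crop s [136. 470.] w [215. 123.]
gp [0.566 0.135 0.042] crop s [145. 449.] w [239. 136.]
tipL-13 [0.585 0.129 0.037] crop s [163. 448.] w [272. 132.]
0 crop s [144. 477.] w [240.  86.]
0.05 crop s [146. 444.] w [240. 148.]
0.101 crop s [149. 407.] w [241. 245.]
```

```bash
cat >> h.py <<'E'
def red(cam,box):
    f=bot.grab_frame(cam); i=f['img'].astype(int); a,b,c,d=box
    m=np.zeros(i.shape[:2],bool); m[c:d,a:b]=((i[...,0]>90)&(i[...,1]<60)&(i[...,2]<70))[c:d,a:b]
    y,x=np.nonzero(m); return len(x),np.round([x.mean(),y.mean(),x.min(),x.max(),y.min(),y.max()],1)
E
python3 - <<'E'
from h import *
print(red('wrist',(200,340,250,420)),red('scene',(280,330,180,260)),red('top',(290,350,150,240)))
E
```

```text
h.py:35: RuntimeWarning: Mean of empty slice.
  y,x=np.nonzero(m); return len(x),np.round([x.mean(),y.mean(),x.min(),x.max(),y.min(),y.max()],1)
  ret = ret.dtype.type(ret / rcount)
Traceback (most recent call last):
  File "h.py", line 35, in red
    y,x=np.nonzero(m); return len(x),np.round([x.mean(),y.mean(),x.min(),x.max(),y.min(),y.max()],1)
                                                                 ~~~~~^^
ValueError: zero-size array to reduction operation minimum which has no identity
```

Emit:
apply_moves(claw=[0.015,0.015,0.015,0.015], xyz=[[-0.001,0,-0.0017],[-0.001,0,-0.0017],[-0.001,0,-0.0017],[0,0,0]], twist=[[0,0,0],[0,0,0],[0,0,0],[0,0,0]])

```text
clock: 6.6
position: [0.564, 0.1259, 0.0311]
tool_rot: [-3.141, 0.521, 1.385]
force: [-0.8, -0.6, -1.8]
grip_width: 0.0274
finger_force: 25.8
```

Run:
```python
from h import *
print(red('wrist',(200,340,250,420)),red('scene',(280,330,180,260)),red('top',(290,350,150,240)))
o=bot.observe();print(o['position'],o['force'],o['grip_width'],o['finger_force'])
```

```text
h.py:35: RuntimeWarning: Mean of empty slice.
  y,x=np.nonzero(m); return len(x),np.round([x.mean(),y.mean(),x.min(),x.max(),y.min(),y.max()],1)
  ret = ret.dtype.type(ret / rcount)
Traceback (most recent call last):
  File "h.py", line 35, in red
    y,x=np.nonzero(m); return len(x),np.round([x.mean(),y.mean(),x.min(),x.max(),y.min(),y.max()],1)
                                                                 ~~~~~^^
ValueError: zero-size array to reduction operation minimum which has no identity
```

Run:
```python
import re
s=open('h.py').read(); s=s.replace("f=bot.grab_frame(cam); i=f['img'].astype(int);","i=(bot.grab_frame(cam)['img'] if cam in('wrist','scene','top') else cv2.imread(cam)[:,:,::-1]).astype(int);").replace("(i[...,0]>90)&(i[...,1]<60)&(i[...,2]<70)","(i[...,0]>80)&(i[...,1]<.35*i[...,0])&(i[...,2]<.45*i[...,0])").replace("return len(x),","return (0,) if len(x)<3 else (len(x),").replace("y.max()],1)","y.max()],1))")
open('h.py','w').write(s)
from h import *
for c,k,b in(('wrist','w2',(200,340,250,420)),('scene','s2',(280,330,180,260))):
    print(red(f'pics/{k}.png',b),red(c,b))
a=cv2.imread('pics/s2.png')[190:270,270:350]; b=save('scene','s3.png')['img'][190:270,270:350,::-1]; w=save('wrist','w3.png')['img'][200:420,140:420,::-1]
cv2.imwrite('pics/c3.png',np.vstack([np.hstack([cv2.resize(x,(400,400),interpolation=cv2.INTER_CUBIC) for x in(a,b)])[:,:],np.pad(cv2.resize(w,(255,200)),((0,0),(0,545),(0,0)))]))
```

```text
(1107, array([275.9, 349.5, 254. , 299. , 326. , 380. ])) (1153, array([275.1, 349.5, 253. , 299. , 326. , 380. ]))
(89, array([303.1, 222.4, 299. , 308. , 214. , 229. ])) (88, array([303.1, 220.5, 299. , 308. , 212. , 227. ]))
```

View pics/c3.png

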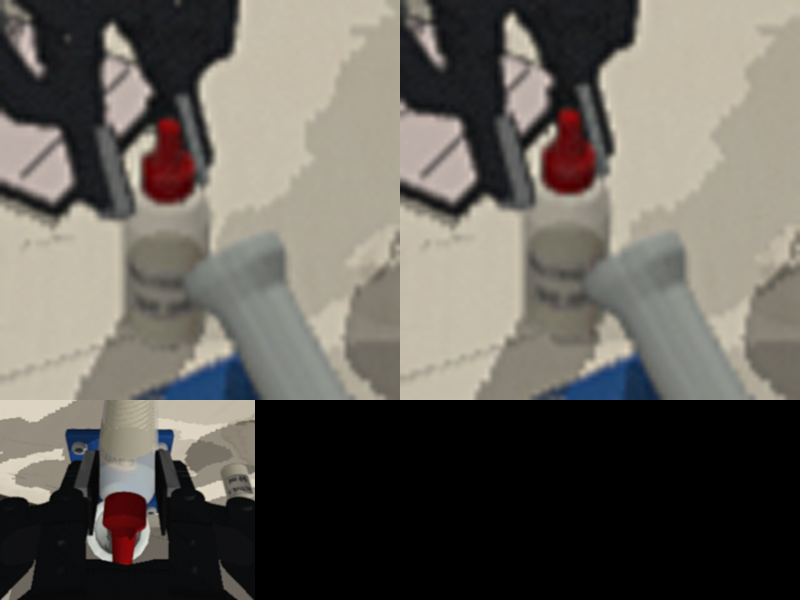

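The bottle lifted rigidly: the cap is unchanged in the wrist view and rose in the scene view. The pads hold it at the shoulder. Carrying it now.

Run:
```python
from h import *
o=bot.observe();p,R=o['position'],Ro.from_euler('xyz',o['tool_rot'])
a=rows((p+[0.0,.012,.045],R),3); b=rows((np.array([.649,.160,.076]),R),5,a); c=rows((np.array([.649,.160,.0275]),R),5,b)
```

```text
3 rows xyz [-0.0041, -0.0008, -0.015] twist [0.0, 0.0, 0.0] |s| 0.0155 deg 0.0
5 rows xyz [0.0065, 0.0159, -0.0038] twist [0.0, 0.0, 0.0] |s| 0.0176 deg 0.0
5 rows xyz [0.0048, 0.0, 0.0084] twist [0.0, 0.0, 0.0] |s| 0.0097 deg 0.0
```

Emit:
apply_moves(claw=[0.015,0.015,0.015,0.015,0.015,0.015,0.015,0.015,0.015,0.015,0.015,0.015,0.015,0.015], xyz=[[-0.0041,-0.0008,-0.015],[-0.0041,-0.0008,-0.015],[-0.0041,-0.0008,-0.015],[0.0065,0.016,-0.0038],[0.0065,0.016,-0.0038],[0.0065,0.016,-0.0038],[0.0065,0.016,-0.0038],[0.0065,0.016,-0.0038],[0.0048,0,0.0084],[0.0048,0,0.0084],[0.0048,0,0.0084],[0.0048,0,0.0084],[0.0048,0,0.0084],[0,0,0]], twist=[[0,0,0],[0,0,0],[0,0,0],[0,0,0],[0,0,0],[0,0,0],[0,0,0],[0,0,0],[0,0,0],[0,0,0],[0,0,0],[0,0,0],[0,0,0],[0,0,0]])

```text
clock: 8.35
position: [0.6488, 0.1597, 0.0267]
tool_rot: [-3.139, 0.522, 1.387]
force: [0.6, -0.0, -1.5]
grip_width: 0.0279
finger_force: 25.9
```

Run:
```python
from h import *
o=bot.observe();print(o['clock'],o['position'],o['force'],o['grip_width'],o['finger_force'],o['tool_rot'])
print(red('wrist',(200,340,250,420)),red('scene',(300,400,150,260)))
```

```text
8.35 [0.64880385 0.15972269 0.026689  ] [ 0.59451691 -0.00508509 -1.54556295] 0.027939740504483154 25.901136252796277 [-3.13923181  0.5223259   1.38654719]
(1512, array([278.4, 351.1, 253. , 308. , 315. , 380. ])) (113, array([334.7, 209.8, 316. , 374. , 188. , 248. ]))
```

Emit:
apply_moves(claw=[0.015,0.015,0.032,0.05,0.07,0.085,0.085], xyz=[[0.0006,0,0.001],[0,0,0],[0,0,0],[0,0,0],[0,0,0],[0,0,0],[0,0,0]], twist=[[0,0,0],[0,0,0],[0,0,0],[0,0,0],[0,0,0],[0,0,0],[0,0,0]])

```text
clock: 9.15
position: [0.6494, 0.1601, 0.0268]
tool_rot: [-3.141, 0.521, 1.386]
force: [-0.3, 0.1, -0.7]
grip_width: 0.0845
finger_force: 0.0
```

Emit:
apply_moves(claw=[0.085,0.085,0.085,0.085,0.085,0.085], xyz=[[0,0,-0.015],[0,0,-0.022],[0,0,-0.025],[0,0,-0.03],[0,0,-0.03],[0,0,-0.02]], twist=[[0,0,0],[0,0,0],[0,0,0],[0,0,0],[0,0,0],[0,0,0]])

```text
clock: 9.75
position: [0.6628, 0.2316, 0.1528]
tool_rot: [3.141, 0.519, 1.386]
force: [0.1, -0.3, 0.2]
grip_width: 0.0848
finger_force: 0.0
```

Run:
```python
from h import *
o=bot.observe();print(o['clock'],o['position'],o['force'])
for c in('scene','top'):
    f=bot.grab_frame(c)
    for d in bot.find_in(c,'bottle'): print(c,round(d['score'],2),np.round(d['position'],3),np.round(proj(f,d['position'])))
f=bot.grab_frame('scene');print('exp base,cap px',proj(f,[.651,.168,0]),proj(f,[.651,.168,.101]),red('scene',(310,350,190,260)))
# gauge grasp
gx=np.array([.4437,.2722]); d=np.array([np.cos(-1.7401),np.sin(-1.7401)])
g=goal([*(gx-.055*d),.045-.008],-1.7401+np.pi/2,0); 
pre=(g[0]+[0,0,.14],g[1]); print(g[0])
rows(pre,10); rows(g,6,pre)
```

```text
9.75 [0.66275793 0.23164397 0.1528475 ] [ 0.12200395 -0.32965444  0.18413715]
scene 0.93 [0.644 0.162 0.048] [319. 213.]
scene 0.93 [0.344 0.161 0.05 ] [200. 287.]
scene 0.5 [0.631 0.023 0.032] [369. 256.]
exp base,cap px (np.float64(317.87960171176513), np.float64(227.74792193740547)) (np.float64(321.5971022786743), np.float64(189.2793903559276)) (60, array([320.6, 196.7, 317. , 325. , 190. , 202. ]))
[0.45296728 0.32641363 0.037     ]
10 rows xyz [0.0049, -0.0223, -0.0043] twist [-0.0006, 0.0522, -0.0016] |s| 0.0233 deg 2.99
   via [0.6   0.26  0.154]
   via [0.495 0.308 0.169]
6 rows xyz [0.0, 0.0, 0.0233] twist [0.0, 0.0, 0.0] |s| 0.0233 deg 0.0
   via [0.453 0.326 0.107]
```

Emit:
apply_moves(claw=[0.085,0.085,0.085,0.085,0.085,0.085,0.085,0.085,0.085,0.085,0.085,0.085], xyz=[[0.0049,-0.0223,-0.0043],[0.0049,-0.0223,-0.0043],[0.0049,-0.0223,-0.0043],[0.0049,-0.0223,-0.0043],[0.0049,-0.0223,-0.0043],[0.0049,-0.0223,-0.0043],[0.0049,-0.0223,-0.0043],[0.0049,-0.0223,-0.0043],[0.0049,-0.0223,-0.0043],[0.0049,-0.0223,-0.0043],[0,0,0],[0,0,0]], twist=[[-0.0006,0.0522,-0.0016],[-0.0006,0.0522,-0.0016],[-0.0006,0.0522,-0.0016],[-0.0006,0.0522,-0.0016],[-0.0006,0.0522,-0.0016],[-0.0006,0.0522,-0.0016],[-0.0006,0.0522,-0.0016],[-0.0006,0.0522,-0.0016],[-0.0006,0.0522,-0.0016],[-0.0006,0.0522,-0.0016],[0,0,0],[0,0,0]])

```text
clock: 11.25
position: [0.4537, 0.3257, 0.1771]
tool_rot: [3.14, 0.0, 1.401]
force: [0.2, 0.5, -0.9]
grip_width: 0.085
finger_force: 0.0
```

Run:
```python
from h import *
o=bot.observe();print(o['clock'],o['position'],o['force'],o['qpos'])
W=save('wrist','w4.png')
gx=np.array([.4437,.2722]);d=np.array([np.cos(-1.7401),np.sin(-1.7401)]);n=np.array([-d[1],d[0]])
i=W['img'][:,:,::-1].copy()
for x,z in((-.114,.053),(-.055,.053),(-.02,.053),(.0,.045),(.08,.045)):
    for s in((-.008,.008) if x<-.01 else (0,)):
        u=proj(W,[*(gx+x*d+s*n),z]); cv2.circle(i,tuple(int(round(v)) for v in u),2,(255,0,0),-1)
cv2.imwrite('pics/w4m.png',i)
```

```text
11.25 [0.45368627 0.32566763 0.17711611] [ 0.17135921  0.48709062 -0.86081938] [-0.22411175  0.51770256 -0.70495479  1.7734137   0.39354525  0.99544561
 -1.25240239]
```

View pics/w4m.png

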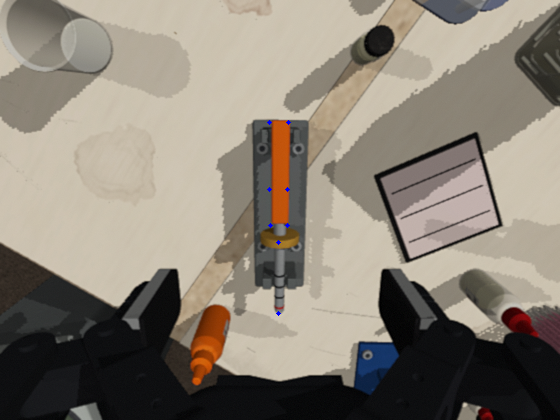

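The wrist view shows the fitted gauge points (blue) on the handle, collar (279,240) and tip (279,312) within 2 px. Descending to grip.

Emit:
apply_moves(claw=[0.085,0.085,0.085,0.085,0.085,0.085,0.085,0.085,0.05,0.02,0.005,0.005,0.005,0.005,0.005,0.005], xyz=[[0.0002,0.0002,0.025],[0.0002,0.0002,0.025],[0.0002,0,0.025],[0.0002,0,0.025],[0.0002,0,0.025],[0,0,0.02],[0,0,0.01],[0,0,0],[0,0,0],[0,0,0],[0,0,0],[0,0,0],[0,0,0],[0,0,0],[0,0,0],[0,0,0]], twist=[[0,0,0],[0,0,0],[0,0,0],[0,0,0],[0,0,0],[0,0,0],[0,0,0],[0,0,0],[0,0,0],[0,0,0],[0,0,0],[0,0,0],[0,0,0],[0,0,0],[0,0,0],[0,0,0]], force=70)

```text
clock: 12.9
position: [0.4542, 0.3276, 0.0222]
tool_rot: [3.141, -0.001, 1.402]
force: [-0.3, 1.6, 0.1]
grip_width: 0.0053
finger_force: 0.0
```

Run:
```python
from h import *
o=bot.observe();print(o['clock'],o['position'],o['tool_rot'],o['force'],o['grip_width'],o['finger_force'])
```

```text
12.9 [0.45415322 0.32756186 0.02215291] [ 3.14080671e+00 -6.83578692e-04  1.40196342e+00] [-0.31549176  1.57922205  0.05069062] 0.005328991896019038 0.0
```

Run:
```python
from h import *
o=bot.observe();p,R=o['position'],Ro.from_euler('xyz',o['tool_rot'])
S=save('scene','s5.png'); W=save('wrist','w5.png'); T=save('top','t5.png')
for k in (0,.019,.03,.04,.05): print(k,[np.round(proj(f,p+R.apply([0,0,-k]))) for f in(S,W,T)])
s=S['img'][150:290,150:290,::-1]; w=W['img'][120:420,130:430,::-1]
a=np.hstack([cv2.resize(x,(400,400),interpolation=cv2.INTER_CUBIC) for x in(s,w)])
t=T['img'][200:310,180:320,::-1]
cv2.imwrite('pics/c5.png',np.vstack([a,np.pad(cv2.resize(t,(255,200)),((0,0),(0,545),(0,0)))]))
```

```text
0 [array([198., 224.]), array([279., 244.]), array([228., 256.])]
0.019 [array([197., 217.]), array([279., 258.]), array([227., 255.])]
0.03 [array([196., 213.]), array([279., 269.]), array([226., 255.])]
0.04 [array([196., 209.]), array([279., 279.]), array([225., 254.])]
0.05 [array([195., 205.]), array([279., 291.]), array([225., 254.])]
```

View pics/c5.png

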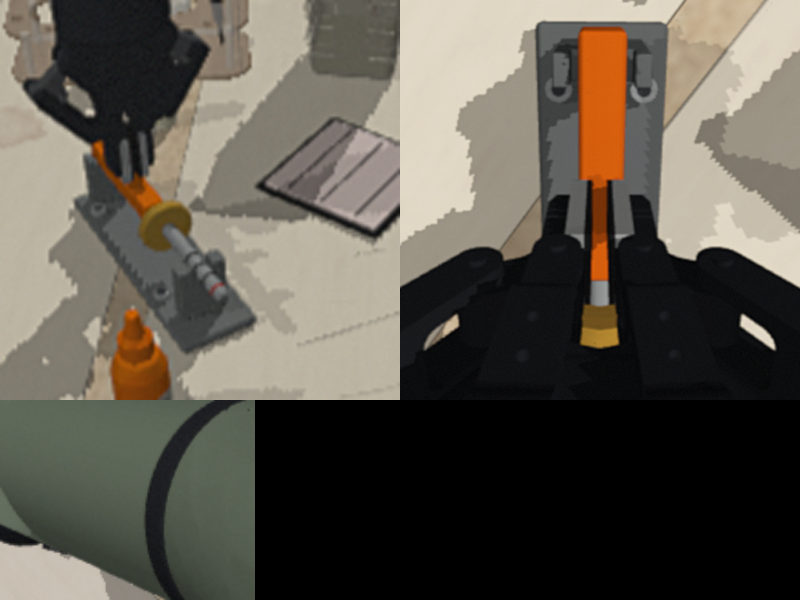

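The picture shows that the fingers closed just above the handle: the tips are at about (196,213) in the scene view. The real finger ends therefore sit about 32 mm behind the reported TCP, which also explains the high grip on the bottle. I'll reopen and go 24 mm deeper.

Emit:
apply_moves(claw=[0.05,0.07,0.07,0.07,0.07,0.07,0.07,0.07,0.03,0.005,0.005,0.005,0.005,0.005,0.005,0.005], xyz=[[0,0,0],[0,0,0],[0,0,0],[0,0,0],[0,0,0.008],[0,0,0.008],[0,0,0.008],[0,0,0],[0,0,0],[0,0,0],[0,0,0],[0,0,0],[0,0,0],[0,0,0],[0,0,0],[0,0,0]], twist=[[0,0,0],[0,0,0],[0,0,0],[0,0,0],[0,0,0],[0,0,0],[0,0,0],[0,0,0],[0,0,0],[0,0,0],[0,0,0],[0,0,0],[0,0,0],[0,0,0],[0,0,0],[0,0,0]], force=70)

```text
clock: 14.65
position: [0.4544, 0.3277, -0.0014]
tool_rot: [3.14, -0.001, 1.402]
force: [-1.2, -1.1, 5.5]
grip_width: 0.0144
finger_force: 68.3
```

Run:
```python
from h import *
o=bot.observe();print(o['clock'],o['position'],o['tool_rot'],o['force'],o['grip_width'],o['finger_force'])
```

```text
14.65 [ 0.45435827  0.32765683 -0.00140497] [ 3.14031567e+00 -9.34357318e-04  1.40178983e+00] [-1.19576465 -1.06492773  5.49132887] 0.014431001478085051 68.25148701667786
```

```bash
cat >> h.py <<'E'
GO=np.array([-.0551,0,-.0464]); M=np.array([.5494,.0917,.072]); YS=-1.7591
def gpose(o,yaw,tilt):
    p,R=goal(o,yaw+np.pi/2,tilt); return p-R.apply(GO),R
B=np.array([np.cos(YS)*np.cos(np.pi/6),np.sin(YS)*np.cos(np.pi/6),-.5])
def gnow():
    o=bot.observe();R=Ro.from_euler('xyz',o['tool_rot']);q=o['position']+R.apply(GO);return q,-R.as_matrix()[:,0],q-R.as_matrix()[:,0]*.08
E
python3 - <<'E'
from h import *
o=bot.observe();p,R=o['position'],Ro.from_euler('xyz',o['tool_rot']);print(gnow())
a=rows((p+[0,0,.13],R),6)
b=rows(gpose(M-.13*B,YS,np.pi/6),12,a)
E
```

```text
(array([0.44502458, 0.27330913, 0.04494349]), array([-1.68203009e-01, -9.85751934e-01, -9.34357182e-04]), array([0.43156834, 0.19444898, 0.04486874]))
6 rows xyz [0.0, 0.0, -0.0217] twist [0.0, 0.0, 0.0] |s| 0.0217 deg 0.0
   via [0.454 0.328 0.064]
12 rows xyz [-0.0027, 0.0114, -0.0003] twist [-0.0003, 0.0436, 0.0016] |s| 0.0118 deg 2.5
   via [0.487 0.314 0.129]
   via [0.541 0.29  0.128]
```

Emit:
apply_moves(claw=[0.005,0.005,0.005,0.005,0.005,0.005,0.005,0.005,0.005,0.005,0.005,0.005,0.005,0.005,0.005,0.005,0.005,0.005,0.005,0.005], xyz=[[0,0,-0.012],[0,0,-0.024],[0,0,-0.024],[0,0,-0.024],[0,0,-0.024],[0,0,-0.022],[-0.0027,0.0114,-0.0003],[-0.0027,0.0114,-0.0003],[-0.0027,0.0114,-0.0003],[-0.0027,0.0114,-0.0003],[-0.0027,0.0114,-0.0003],[-0.0027,0.0114,-0.0003],[-0.0027,0.0114,-0.0003],[-0.0027,0.0114,-0.0003],[-0.0027,0.0114,-0.0003],[-0.0027,0.0114,-0.0003],[-0.0027,0.0114,-0.0003],[-0.0027,0.0114,-0.0003],[0,0,0],[0,0,0]], twist=[[0,0,0],[0,0,0],[0,0,0],[0,0,0],[0,0,0],[0,0,0],[0,0.0436,0.0016],[0,0.0436,0.0016],[0,0.0436,0.0016],[0,0.0436,0.0016],[0,0.0436,0.0016],[0,0.0436,0.0016],[0,0.0436,0.0016],[0,0.0436,0.0016],[0,0.0436,0.0016],[0,0.0436,0.0016],[0,0.0436,0.0016],[0,0.0436,0.0016],[0,0,0],[0,0,0]])

```text
clock: 16.65
position: [0.5829, 0.2717, 0.1242]
tool_rot: [-3.136, -0.523, 1.381]
force: [0.2, -0.7, -1.9]
grip_width: 0.0145
finger_force: 68.6
```

Run:
```python
from h import *
o=bot.observe();print(o['clock'],o['qpos'],o['grip_width'],o['force']);g=gnow();print(g)
rows(gpose(M-.13*B,YS,np.pi/6),1)
S=save('scene','s6.png');T=save('top','t6.png')
for c,f in(('scene',S),('top',T)):
    print('pred tip',proj(f,g[2]),'origin',proj(f,g[0]),'mouth',proj(f,M))
    for q in('gauge_tip','gauge','guide_tube'): 
        for d in bot.find_in(c,q)[:2]: print(c,q,round(d['score'],2),np.round(d['position'],3),np.round(proj(f,d['position'])))
s=S['img'][170:290,240:400,::-1];t=T['img'][140:260,280:440,::-1]
cv2.imwrite('pics/c6.png',np.vstack([cv2.resize(x,(400,300),interpolation=cv2.INTER_CUBIC) for x in(s,t)]))
```

```text
16.65 [ 0.36992785  0.75966463 -0.94984017  1.84545026  0.29386464  0.51990535
 -0.75977255] 0.014549631758324341 [ 0.24566233 -0.66674692 -1.88264279]
(array([0.56968866, 0.20197281, 0.13688358]), array([-0.16377393, -0.85053212, -0.49977317]), array([0.55658674, 0.13393024, 0.09690172]))
1 rows xyz [0.0005, 0.0008, 0.0001] twist [-0.0042, 0.0003, -0.0017] |s| 0.001 deg 0.26
pred tip (np.float64(301.0494245588078), np.float64(218.71644816443367)) origin (np.float64(281.1083699643341), np.float64(182.6958242199329)) mouth (np.float64(314.3155318525979), np.float64(241.84949000425124))
scene gauge_tip 0.84 [0.566 0.205 0.147] [279. 178.]
scene gauge 0.78 [0.568 0.2   0.139] [282. 183.]
scene guide_tube 0.66 [0.537 0.048 0.054] [327. 265.]
pred tip (np.float64(325.39084303780334), np.float64(208.2624339295408)) origin (np.float64(292.0739401750624), np.float64(194.24643722990814)) mouth (np.float64(344.72714379299185), np.float64(215.94669897989806))
top gauge_tip 0.92 [0.581 0.266 0.18 ] [258. 179.]
top gauge_tip 0.42 [0.535 0.047 0.007] [361. 230.]
top gauge 0.79 [0.583 0.264 0.181] [259. 179.]
top guide_tube 0.6 [0.542 0.065 0.057] [357. 222.]
```

View pics/c6.png

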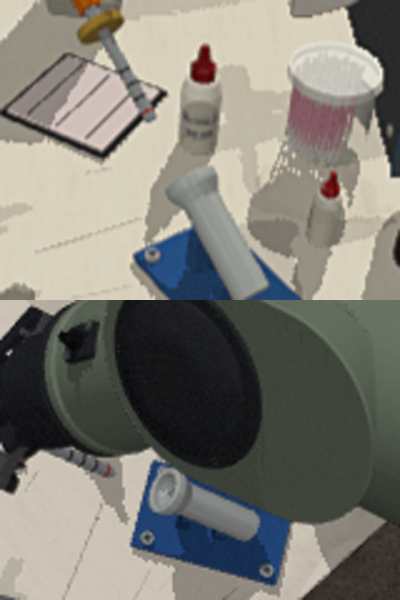

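Tip seen at scene (301,218) and top (326,208), matching the prediction; the mouth lies about 2–3 px further along the insertion direction. I'll shift the target 2.5 mm and go in stepwise, watching the force.

```bash
sed -i 's/M=np.array(\[.5494,.0917,.072\])/M=np.array([.5489,.0892,.072])/' h.py
python3 - <<'E'
from h import *
rows(gpose(M-.13*B,YS,np.pi/6),1)
a=rows(gpose(M-.062*B,YS,np.pi/6),7)
E
```

```text
1 rows xyz [-0.0022, 0.0009, -0.0016] twist [-0.0042, -0.0, -0.0002] |s| 0.0029 deg 0.24
7 rows xyz [-0.01, 0.0001, -0.0002] twist [-0.0006, -0.0, -0.0] |s| 0.01 deg 0.03
   via [0.578 0.246 0.11 ]
```

Emit:
apply_moves(claw=[0.005,0.005,0.005,0.005,0.005,0.005,0.005,0.005], xyz=[[-0.01,0.0001,-0.0002],[-0.01,0.0001,-0.0002],[-0.01,0.0001,-0.0002],[-0.01,0.0001,-0.0002],[-0.01,0.0001,-0.0002],[-0.01,0.0001,-0.0002],[-0.01,0.0001,-0.0002],[0,0,0]], twist=[[-0.0006,0,0],[-0.0006,0,0],[-0.0006,0,0],[-0.0006,0,0],[-0.0006,0,0],[-0.0006,0,0],[-0.0006,0,0],[0,0,0]])

```text
clock: 17.85
position: [0.5721, 0.2099, 0.0891]
tool_rot: [-3.14, -0.523, 1.379]
force: [-0.1, -0.1, -0.7]
grip_width: 0.0143
finger_force: 68.6
```

```bash
cat > st.py <<'E'
from h import *
o=bot.observe();R=Ro.from_euler('xyz',o['tool_rot']);print(o['clock'],'F tool',R.inv().apply(o['force']).round(1),'mom',R.inv().apply(o['moment']).round(2),o['grip_width'],o['finger_force'])
g=gnow();print('origin',g[0].round(4),'depth to stop',(M-g[0])@B, 'lat',((g[0]-M)-((g[0]-M)@B)*B).round(4))
E
python3 st.py; python3 -c "
from h import *
rows(gpose(M-.03*B,YS,np.pi/6),4)"
```

```text
17.85 F tool [-0.4 -0.1  0.6] mom [-0.06 -0.65 -0.06] 0.014348885306108464 68.59053611755371
origin [0.5586 0.1403 0.1018] depth to stop 0.05991526445740865 lat [ 0.      0.0001 -0.0002]
4 rows xyz [-0.0075, -0.0, -0.0001] twist [0.0, 0.0001, -0.0007] |s| 0.0075 deg 0.04
```

Emit:
apply_moves(claw=[0.005,0.005,0.005,0.005,0.005], xyz=[[-0.0075,0,0],[-0.0075,0,0],[-0.0075,0,0],[-0.0075,0,0],[0,0,0]], twist=[[0,0,0],[0,0,0],[0,0,0],[0,0,0],[0,0,0]])

```text
clock: 18.35
position: [0.5672, 0.1848, 0.0744]
tool_rot: [-3.14, -0.523, 1.38]
force: [1.7, 0.2, -2.1]
grip_width: 0.0145
finger_force: 68.6
```

```bash
python3 st.py
```

```text
18.35 F tool [-0.6  1.7  2. ] mom [-0.19 -0.73 -0.07] 0.014483491842272085 68.56898546218872
origin [0.5538 0.1152 0.087 ] depth to stop 0.030404251671364697 lat [-0.      0.0001 -0.0002]
```

Free sliding. Next 22 mm at the same pace, then gently to the stop.

Emit:
apply_moves(claw=[0.005,0.005,0.005,0.005,0.005], xyz=[[-0.006,0,0],[-0.006,0,0],[-0.006,0,0],[-0.005,0,0],[0,0,0]], twist=[[0,0,0],[0,0,0],[0,0,0],[0,0,0],[0,0,0]])

```text
clock: 18.85
position: [0.5635, 0.1656, 0.0631]
tool_rot: [-3.141, -0.524, 1.38]
force: [0.8, -0.2, -2.3]
grip_width: 0.0144
finger_force: 68.6
```

```bash
python3 st.py
```

```text
18.85 F tool [-1.2  0.8  1.9] mom [-0.23 -0.76 -0.12] 0.014441795666465394 68.57192873954773
origin [0.5501 0.096  0.0757] depth to stop 0.007832031498714621 lat [-0.0001  0.0001 -0.0002]
```

Emit:
apply_moves(claw=[0.005,0.005,0.005,0.005], xyz=[[-0.003,0,0],[-0.003,0,0],[-0.001,0,0],[0,0,0]], twist=[[0,0,0],[0,0,0],[0,0,0],[0,0,0]])

```text
clock: 19.25
position: [0.5626, 0.1611, 0.0604]
tool_rot: [3.142, -0.525, 1.382]
force: [0.9, 4.6, 0.1]
grip_width: 0.0144
finger_force: 68.6
```

```bash
python3 st.py
```

```text
19.25 F tool [4.1 0.  2.3] mom [-0.15  0.39 -0.01] 0.014389357891306107 68.60336065292358
origin [0.5493 0.0914 0.073 ] depth to stop 0.00246651266095821 lat [-0.      0.0001 -0.0002]
```

Emit:
apply_moves(claw=[0.005,0.005,0.005], xyz=[[-0.001,0,0],[-0.001,0,0],[0,0,0]], twist=[[0,0,0],[0,0,0],[0,0,0]])

```text
clock: 19.55
position: [0.5627, 0.1611, 0.0605]
tool_rot: [3.14, -0.527, 1.383]
force: [2.4, 12.6, 5.5]
grip_width: 0.0145
finger_force: 68.6
```

```bash
python3 st.py
```

```text
19.55 F tool [13.8  0.   1.7] mom [0.08 2.53 0.06] 0.014528233774091539 68.63843321800232
origin [0.5494 0.0914 0.0729] depth to stop 0.002396935555869005 lat [ 0.0001  0.0002 -0.0003]
```

The collar is against the stop: 14 N along the axis, no further motion, and depth as predicted. Drawing out.

Emit:
apply_moves(claw=[0.005,0.005,0.005,0.005,0.005,0.005,0.005,0.005,0.005,0.005,0.005,0.005,0.005], xyz=[[0.004,0,0],[0.008,0,0],[0.012,0,0],[0.014,0,0],[0.014,0,0],[0.014,0,0],[0.014,0,0],[0.015,0,0],[0.015,0,0],[0.015,0,0],[0.015,0,0],[0.015,0,0],[0,0,0]], twist=[[0,0,0],[0,0,0],[0,0,0],[0,0,0],[0,0,0],[0,0,0],[0,0,0],[0,0,0],[0,0,0],[0,0,0],[0,0,0],[0,0,0],[0,0,0]])

```text
clock: 20.85
position: [0.5875, 0.2932, 0.1381]
tool_rot: [3.14, -0.525, 1.384]
force: [-1.4, -0.5, -1.6]
grip_width: 0.0146
finger_force: 68.6
```

```bash
python3 st.py
python3 - <<'E'
from h import *
print(bot.observe()['qpos'],gnow()[2]); psi=-.8; tip=np.array([.6165,.2705,.106]); dd=np.array([np.cos(psi),np.sin(psi),0])
g=gpose(tip-.08*dd+[0,0,.05],psi,0); a=rows(g,14); b=rows(gpose(tip-.08*dd,psi,0),4,a)
E
```

```text
20.85 F tool [-1.4 -1.3  1. ] mom [ 0.03 -0.67 -0.02] 0.014615049213724815 68.62398147583008
origin [0.5743 0.2235 0.1507] depth to stop 0.15768846154948687 lat [-0.0001  0.0001 -0.0002]
[ 0.32963723  0.74385347 -0.94689295  1.81967706  0.28629961  0.53251044
 -0.78718878] [0.56146921 0.15548022 0.11053062]
14 rows xyz [0.0058, -0.0034, 0.0037] twist [0.018, -0.0346, -0.0668] |s| 0.0077 deg 4.43
   via [0.58  0.315 0.136]
   via [0.558 0.345 0.128]
   via [0.529 0.365 0.113]
4 rows xyz [0.0, 0.0, 0.0125] twist [0.0, 0.0, 0.0] |s| 0.0125 deg 0.0
```

Emit:
apply_moves(claw=[0.005,0.005,0.005,0.005,0.005,0.005,0.005,0.005,0.005,0.005,0.005,0.005,0.005,0.005,0.005,0.005], xyz=[[0.0058,-0.0034,0.0037],[0.0058,-0.0034,0.0037],[0.0058,-0.0034,0.0037],[0.0058,-0.0034,0.0037],[0.0058,-0.0034,0.0037],[0.0058,-0.0034,0.0037],[0.0058,-0.0034,0.0037],[0.0058,-0.0034,0.0037],[0.0058,-0.0034,0.0037],[0.0058,-0.0034,0.0037],[0.0058,-0.0034,0.0037],[0.0058,-0.0034,0.0037],[0.0058,-0.0034,0.0037],[0.0058,-0.0034,0.0037],[0,0,0],[0,0,0]], twist=[[0.018,-0.0346,-0.0668],[0.018,-0.0346,-0.0668],[0.018,-0.0346,-0.0668],[0.018,-0.0346,-0.0668],[0.018,-0.0346,-0.0668],[0.018,-0.0346,-0.0668],[0.018,-0.0346,-0.0668],[0.018,-0.0346,-0.0668],[0.018,-0.0346,-0.0668],[0.018,-0.0346,-0.0668],[0.018,-0.0346,-0.0668],[0.018,-0.0346,-0.0668],[0.018,-0.0346,-0.0668],[0.018,-0.0346,-0.0668],[0,0,0],[0,0,0]])

```text
clock: 22.45
position: [0.5233, 0.3645, 0.1075]
tool_rot: [-3.14, -0.0, 2.338]
force: [-0.0, -0.7, -0.9]
grip_width: 0.0145
finger_force: 68.6
```

Run:
```python
from h import *
print(bot.observe()['qpos'],gnow()); psi=-.8; tip=np.array([.6165,.2705,.106]); dd=np.array([np.cos(psi),np.sin(psi),0])
b=rows(gpose(tip-.08*dd,psi,0),4)
```

```text
[-0.16153994  0.78846284 -0.8711165   1.60895606  0.66730126  1.06811063
 -0.45567988] (array([0.56157319, 0.32493952, 0.15385683]), array([ 6.94063640e-01, -7.19913625e-01, -1.90153004e-04]), array([0.61709828, 0.26734643, 0.15384162]))
4 rows xyz [0.0007, 0.0004, 0.012] twist [-0.0005, -0.0, -0.0009] |s| 0.012 deg 0.06
```

Emit:
apply_moves(claw=[0.005,0.005,0.005,0.005,0.005,0.005,0.005,0.005], xyz=[[0.0007,0.0004,0.012],[0.0007,0.0004,0.012],[0.0007,0.0004,0.012],[0.0007,0.0004,0.012],[0,0,0],[0,0,0],[0,0,0],[0,0,0]], twist=[[0,0,-0.001],[0,0,-0.001],[0,0,-0.001],[0,0,-0.001],[0,0,0],[0,0,0],[0,0,0],[0,0,0]])

```text
clock: 23.25
position: [0.5225, 0.368, 0.0602]
tool_rot: [-3.14, 0.001, 2.344]
force: [-0.2, 0.2, -0.0]
grip_width: 0.0141
finger_force: 68.6
```

Run:
```python
from h import *
o=bot.observe();print(o['clock'],o['force'],o['grip_width'],np.abs(o['qd']).max(),[x.round(4) for x in gnow()])
g=gnow()
for c in('scene','top'):
    f=save(c,c+'7.png'); i=f['img'].astype(int)
    print(c,'tip',np.round(proj(f,g[2]),1),'origin',np.round(proj(f,g[0]),1))
    # red band near tip & orange handle extents
    u,v=[int(x) for x in proj(f,g[2])]; 
    for q in('gauge_tip','gauge','bottle','vial_black'):
        for d in bot.find_in(c,q)[:2]: print(c,q,round(d['score'],2),np.round(d['position'],3),np.round(proj(f,d['position'])))
    sub=i[v-12:v+13,u-16:u+17]; m=(sub[...,0]-sub[...,1]>40)&(sub[...,0]-sub[...,2]>30); y,x=np.nonzero(m); print('red band',len(x),x.mean()+u-16 if len(x) else 0,y.mean()+v-12 if len(x) else 0)
    print('expected band(x~.075)',np.round(proj(f,g[0]+.075*g[1]),1))
```

```text
23.25 [-0.18051122  0.19121861 -0.04573838] 0.014139281437621871 0.0016311973040086015 [array([0.561 , 0.3286, 0.1066]), array([ 6.981e-01, -7.160e-01,  5.000e-04]), array([0.6168, 0.2713, 0.1067])]
scene tip [274.  172.2] origin [235.8 170.8]
scene gauge_tip 0.96 [0.541 0.344 0.115] [223. 168.]
scene gauge 0.7 [0.544 0.34  0.108] [226. 171.]
scene gauge 0.24 [0.441 0.283 0.008] [206. 243.]
scene bottle 0.81 [0.643 0.163 0.05 ] [319. 212.]
scene bottle 0.73 [0.345 0.161 0.049] [200. 287.]
scene vial_black 0.53 [0.543 0.424 0.027] [205. 186.]
red band 4 270.0 171.5
expected band(x~.075) [271.6 172.1]
top tip [258.9 172.7] origin [227.5 197.6]
top gauge_tip 0.56 [0.492 0.401 0.115] [186. 228.]
top gauge 0.58 [0.492 0.398 0.114] [188. 229.]
top bottle 0.73 [0.492 0.398 0.116] [187. 229.]
top bottle 0.6 [0.35  0.178 0.069] [295. 313.]
red band 0 0 0
expected band(x~.075) [257.  174.3]
```

```bash
python3 -c "
from workcell import bot
print(bot.job_done())"
```

```text
the job is handed in; nothing more can be done
None
```

I handed the job in at about 23 s. The bottle stands upright about 12 cm from the tube's mouth. The gauge went in to its collar stop and came right out. It is now held level with its tip about 10 cm above the middle of the reading plate.

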